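# Dust sampler: release the filter cartridge and stand it in the weighing dish

### The job

The filter cartridge of the dust sampler (the insert whose domed head has a ring of small inlet holes) is due for weighing: push it in until its catch lets go and it springs out by itself, then take it by the head, pull it straight out of its bay and stand it upright, head up, in the aluminium weighing dish. Keep it head up on the way so that no dust falls out, set it down in the dish rather than dropping it, and leave the blanking plug with the hexagon in its bay and the steel cup standing where it is.

Things in the scene. Friction and masses are not known exactly. Their poses are not given: they have to be found in the camera images.
- sampler: Dust sampler, fixed: white bench instrument, 220 mm wide, 225 mm high, handle to 258 mm. Sloping aluminium panel with two round bays in front, upright pump housing behind: its face starts 29 mm (horizontally) behind the bay centres, with flow meters 11 mm proud, and rises 125 mm above them, so the hand must come in square to the slope. Origin: centre of the underside, x to its back, y left.
- bay_panel (a point): Point on the sampler's sloping panel, midway between its two bays. z points straight out of the panel, 25 degrees from vertical and leaning to the robot's side; x points up the slope, y left along the panel. The bay axes are parallel to z, at x = 0, y = +50 and -50 mm; each mouth is a 40 mm hole, its bezel 1.2 mm proud.
- cartridge_head (a point): Centre (highest point) of the filter cartridge's domed head, z along the axis, out of the head. The cartridge (50 to 100 g) is a round insert 64 mm long: aluminium head 36 mm across, 16 mm high at the side plus a 4 mm dome with 9 small dark inlet holes; below it a white body 30 mm across with a flat foot. It is in either bay. At the start only the dome stands out of the panel, too little to grip.
- filter_cartridge: The same cartridge; origin at the centre of its foot, z toward the head. It sits loose in a sprung cup with a push-push catch: pushed 6 to 7 mm in along the bay axis (5 to 9 N, firm stop at 7 mm) and let go, it rises within 0.5 s to 16 mm above its latched place and stays. A shorter push leaves it latched; pushed fully in again it latches. A straight pull of 64 mm frees it.
- blanking_plug: Blanking plug in the other bay: same size, same catch, but a raised hexagon, 17 mm across and 10 mm high, on its aluminium head. Origin at the centre of its foot, z toward the head.
- weighing_dish: Round shallow aluminium dish, loose on the bench, 50 g: 80 mm across the rim, 14 mm high; its flat floor is 3 mm above the bench and 66 mm across. Origin at the centre of its underside.
- steel_cup: Stainless cup with a handle, a loose bystander on the bench in front of the sampler: 86 mm across, 107 mm with the handle, 84 mm high. Origin at its underside.
There are look-alikes about, which are no part of the job. Of the things shaped like the weighing_dish, the aluminium one is meant.

How it is judged (in metres and radians):
On the way, in this order (a step that is already met when the one before it is completed fails the run):
1. the cartridge is pushed in by 3 mm or more (z of cartridge_head in the frame of bay_panel below 0.0015 m), for 0.02 s.
2. let go, the cartridge has sprung out of its bay by itself (z of cartridge_head in the frame of bay_panel between 0.016 and 0.025 m and contact force between the fingers and filter_cartridge below 0.1 N), for 0.1 s.
3. the cartridge is drawn wholly out of its bay, held in the fingers (z of cartridge_head in the frame of bay_panel above 0.066 m and contact force between the fingers and filter_cartridge above 0.5 N), for 0.05 s.
At the end, for the whole second after the job is handed in: The cartridge stands released and at rest on the dish's floor, axis within 20 mm of the dish's centre, head up within 4.5 degrees of vertical; the dish lies flat on the bench; the blanking plug is within 4 mm of its latched place and the steel cup within 30 mm of where it stood (horizontal distance between filter_cartridge and weighing_dish below 0.02 m and z of filter_cartridge in the frame of weighing_dish between 0.0005 and 0.006 m and angle between each of filter_cartridge, weighing_dish's own z axis and vertical below 0.08 rad and height (world z) of weighing_dish below 0.006 m and linear speed of filter_cartridge below 0.01 m/s and contact force between the fingers and filter_cartridge below 0.01 N and distance of blanking_plug from where it was at the start of the episode below 0.004 m and distance of steel_cup from where it was at the start of the episode below 0.03 m); the robot touches nothing.
It fails at once if the blanking plug is pushed, released or pulled (moved 4 mm or more) (distance of blanking_plug from where it was at the start of the episode above 0.004 m).
It fails at once if the cartridge is tipped more than 60 degrees from head-up (angle between filter_cartridge's own z axis and vertical above 1.05 rad).
It fails at once if the cartridge is let go over the dish with its foot more than 15 mm above the dish's floor (horizontal distance between filter_cartridge and weighing_dish below 0.05 m and z of filter_cartridge in the frame of weighing_dish above 0.018 m and contact force between the fingers and filter_cartridge below 0.01 N).
It fails at once if the steel cup is knocked away by 30 mm or more (distance of steel_cup from where it was at the start of the episode above 0.03 m).
It also fails if it takes over 48 s, if anything falls off the work surface, if the arm or the gripper's body presses on something with over 40 N, if the wrist force passes 120 N, or if a joint passes its speed limit or range.

### The arm

A 6-joint arm with a two-finger parallel gripper is mounted at the origin on a cart in front of the work surface, level with it; the furniture and walls round the work are solid. World frame = base frame: x ahead of the robot, y to its left, z up, the work surface at z = 0. Lengths are in mm, angles in rad, forces in N, time in s.
With the tool pointing down it reaches from about 325 to 900 mm from the base axis. Payload 6.1 kg.
Tool frame: the origin (TCP) lies at the centre of the arm's flange, where the gripper is bolted on; the fingertips stand 182 mm ahead of it and the grasp point (between the pads) lies 164 mm ahead of it; z points along the fingers, y is the line along which they close (so a half turn about z gives the same grasp; the last joint's range is limited). The gripper opens to 87 mm and grips with 3 to 60 N. Pads are 19 mm wide; open, the fingers measure 117 mm over their backs; the gripper's body (75 mm by 190 mm) begins 51 mm behind the grasp point.
Start: joints at [1.102, 0.22, 1.526, -0, 1.395, -0.126], TCP at [210.077, 588.63, 404.738] pointing down, gripper open.
Joint ranges: [-2.98, 2.98], [-0.91, 2.08], [0.09, 2.57], [-1.24, 4.39], [0.2, 2.65], [-2.68, 2.68]. Speed limits (rad/s): [2.57, 2.57, 3.01, 3.14, 3.14, 3.14].

### API

Orientations are given as a rotation vector (axis times angle).
In Python, from plant import ctrl, cams, finder gives the robot as it stands.
- The arm moves only by the tool send_rows, never from a script. Its argument "plan" is a list of rows, each a list of 7 numbers: the turn, a rotation vector about the tool's x, y, z in rad, then the shift along the tool's x, y, z in mm, then the gripper's target within -1 to 1 (shut at 1, half-way at 0, fully open at -1). A call has 1 to 12 rows; each row shifts and turns the commanded pose from where the row before left it, along the tool's axes as they then stand; what a row does not reach is not made up. A row lasts 1/8 s, in which the tool goes at most 62.5 mm and 10.7 degrees, less where a joint would pass 70% of its speed; a pose out of reach is approached as far as the arm can. A call with a gripper value outside its range is refused whole. The fingers move at their own pace and stop on an object; "force" is the grip in N (left out, the last holds). Time passes only in rows, so rows that do not move let the fingers close. It gives the time, the measured TCP pose, the force, the opening and the grip force at its end, in the units of the state.
- ctrl.sense(): the state, without advancing time (a new reading comes with each control period).
- cams.capture(name): name is "scene" or "top"; returns a dict with "image" (480x640x3 uint8, red, green, blue), "z_map" (480x640 float32, mm along the optical axis (not along the pixel's ray), 0 where there is no reading), "fovy" (degrees; the focal length in pixels is half the picture's height over the tangent of half this angle, whatever the lens; pixels are square), "cx", "cy" (the principal point, pixels), "dist_coeffs" ([k1, k2, p1, p2, k3] as OpenCV has them; the pictures are not rectified), "position" and "orientation" of the camera in the world. Camera axes: x right, y up, looking along -z (the intrinsics and any distortion apply to the point x, -y, -z); pixel columns grow to the right and rows downward; lengths in mm; the calibration is good to about 2 mm. A picture is of the moment at which its call begins.
- ctrl.finish_job(): hands the job in; it is judged then, once.
Trained networks look in the newest picture that a camera, given by its name, has taken for a name from the list of things; names that differ only in an ending like _2 or _b are one class to them, and where a whole thing is asked for, a point or a joint stands for the part that bears it (a point fixed in the world has none). Each returns a list of dicts, best first, with "confidence" (0 to 1); they miss things now and then, are a little off and sometimes report something else, mostly with a low value. They report only what shows in the picture. A call takes as long as a camera call. They do not tell look-alikes from the thing itself.
- finder.look_for(camera, query): "position" ([x, y, z] in mm, in the coordinates of the camera as it stood for that picture, good to about 4 mm: the middle of the surface that is visible of it).
- finder.silhouettes(camera, query): "mask" (480x640 bool, what is visible of it).
- finder.spot_point(camera, query): "position" ([x, y, z] in mm, in the coordinates of the camera as it stood for that picture, good to about 4 mm: a listed point, or the origin of a listed thing).
The state is a dict: "t": time; "joint_pos": joint angles; "dq": joint speeds; "joint_efforts": joint torques, N m; "ee_pos": TCP position; "tcp_rot": TCP orientation; "contact_force": force on the tool from outside, world axes, zero at the start; "wrist_torque": the same for the moment, N m; "gripper_width": finger opening in mm; "finger_force": force on a finger pad.
Only numpy, scipy, OpenCV 4.12 (cv2) and the standard library are available. Lean on these libraries where they do the work, as an engineer would, in place of code of your own. Each camera call takes 0.05 s, during which the arm holds its last target. There are 200 camera calls.

## Working session

There is one attempt and no reset: what is moved stays moved. The work goes in short steps, Python scripts to look and compute and a tool call to move; the robot and the scene stay as the last step left them, time stands still between calls to the robot, and variables do not carry over. Pictures are saved under pics/ and viewed, at most 10 in all, crops included, and the job is handed in when it is done.

Besides the shell and the picture viewer there is one more tool, called after "Call:" by a JSON object that holds its "api" and its "payload", one argument or row to a line. send_rows: Moves the arm, as the interface text tells. Its arguments: {"type":"object","properties":{"plan":{"type":"array"},"force":{"type":"number"}},"required":["plan"]}

```bash
mkdir -p pics; ls; cat > h.py <<'E'
import numpy as np, cv2
from scipy.spatial.transform import Rotation as R
from plant import ctrl, cams, finder
def camR(c):
    o=np.array(c["orientation"],float)
    return o if o.shape==(3,3) else R.from_rotvec(o).as_matrix() if o.size==3 else R.from_quat(o).as_matrix()
def world(c,p): return camR(c)@np.array(p)+np.array(c["position"])
def K(c):
    f=240/np.tan(np.radians(c["fovy"])/2)
    return np.array([[f,0,c["cx"]],[0,f,c["cy"]],[0,0,1.]])
def pts(c,uv):
    uv=np.atleast_2d(np.array(uv,float))
    n=cv2.undistortPoints(uv[:,None],K(c),np.array(c["dist_coeffs"],float))[:,0]
    z=c["z_map"][uv[:,1].astype(int),uv[:,0].astype(int)]
    P=np.c_[n[:,0]*z,-n[:,1]*z,-z]
    return P@camR(c).T+np.array(c["position"]),z
def save(c,name,crop=None,s=1):
    im=c["image"][...,::-1]
    if crop: im=im[crop[1]:crop[3],crop[0]:crop[2]]
    cv2.imwrite("pics/"+name,cv2.resize(im,None,fx=s,fy=s,interpolation=cv2.INTER_CUBIC))
E
python3 - <<'E'
from h import *
for n in("scene","top"):
    c=cams.capture(n); save(c,n+"1.png")
    print(n,c["fovy"],c["position"],c["orientation"],c["dist_coeffs"])
    for q in("bay_panel","cartridge_head","filter_cartridge","blanking_plug","weighing_dish","steel_cup","sampler"):
        for d in finder.spot_point(n,q)[:3]: print(q,world(c,d["position"]).round(0),round(d["confidence"],2))
print(ctrl.sense())
E
```

```text
pics
scene 49.19784807674936 [  29.41212153 -805.52078477 1075.78654284] [ 0.83575778 -0.18282744 -0.43611915] [-0.06268862  0.          0.          0.          0.        ]
bay_panel [611. -99.  98.] 0.57
cartridge_head [ 610. -149.  105.] 0.66
filter_cartridge [ 633. -151.   43.] 0.5
blanking_plug [639. -49.  47.] 0.72
weighing_dish [464. 198.  -1.] 0.69
weighing_dish [387. 596.  -1.] 0.62
weighing_dish [385. 491.  -1.] 0.52
steel_cup [442. -56.   1.] 0.95
sampler [ 638. -103.   -1.] 0.76
top 44.39209211848715 [ 294.43411596  217.46147613 1750.82488201] [ 0.08799813 -0.12400197 -1.54368907] [-0.08506599  0.          0.          0.          0.        ]
bay_panel [ 611. -102.  101.] 0.64
bay_panel [ 637. -155.   43.] 0.49
bay_panel [ 639. -101.    1.] 0.48
cartridge_head [ 610. -150.  102.] 0.42
filter_cartridge [ 636. -158.   42.] 0.61
blanking_plug [641. -49.  48.] 0.69
weighing_dish [395. 600.   1.] 0.69
weighing_dish [469. 195.   1.] 0.61
weighing_dish [387. 487.   1.] 0.61
steel_cup [445. -52.  -7.] 0.72
sampler [640. -99.   5.] 0.64
{'t': 0.8, 'joint_pos': array([ 1.10188655e+00,  2.20378665e-01,  1.52654266e+00, -7.41952300e-06,
        1.39465673e+00, -1.26111517e-01]), 'dq': array([ 0.00110483,  0.00023747, -0.0016296 ,  0.00074219,  0.00084279,
        0.00098063]), 'joint_efforts': array([ 1.14693401e-03, -4.94511545e+01, -3.87685382e+01,  7.00043002e-02,
        4.67855344e-02, -2.01372342e-05]), 'ee_pos': array([210.08233691, 588.61905005, 404.7282581 ]), 'tcp_rot': array([5.35829703e-01, 3.09554844e+00, 1.85637789e-05]), 'contact_force': array([ 0.28099526, -0.2366021 , -0.45094773]), 'wrist_torque': array([-0.03091045, -0.00619869, -0.03038919]), 'finger_force': 0.0, 'gripper_width': 86.71248137200314}
```

View pics/scene1.png

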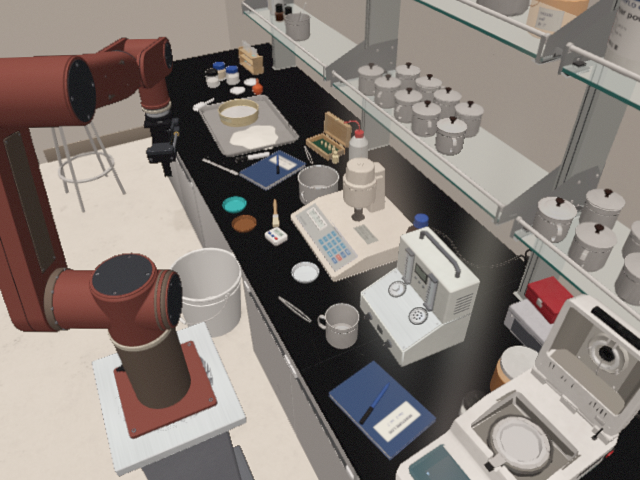

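View pics/top1.png

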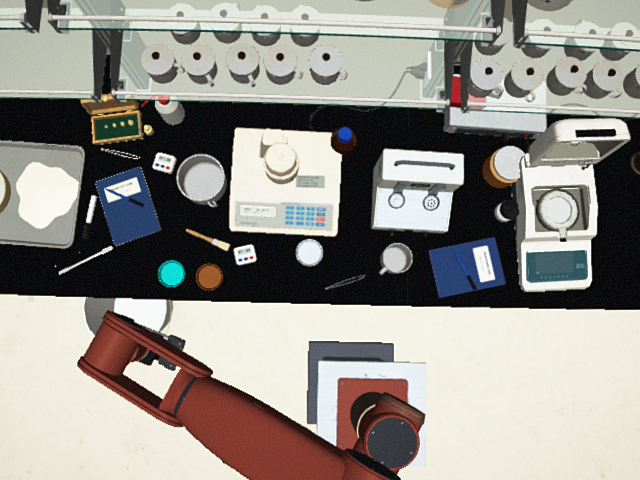

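The aluminium dish is the one beside the cup: scene (305,272), top (309,252). The teal and brown dishes are look-alikes. The sampler's right-hand bay, scene (417,315), seems to hold the cartridge with the holes. I'll zoom in to confirm and measure it with the depth map.

```bash
python3 - <<'E'
from h import *
c=cams.capture("scene"); save(c,"bay.png",(350,250,470,360),5)
v,u=np.mgrid[270:345,370:450]; uv=np.c_[u.ravel(),v.ravel()]
P,z=pts(c,uv)
n=np.array([-np.sin(np.radians(25)),0,np.cos(np.radians(25))])
h=P@n
# panel plane: RANSAC around expected
g=(z>0)&(abs(h-np.dot(n,[611,-100,99]))<15)&(abs(P[:,1]+100)<95)&(abs(P[:,0]-611)<25)
Q=P[g]
for _ in range(6):
    m=np.median(Q,0); w=np.linalg.svd(Q-Q.mean(0))[2][2]; w*=np.sign(w[2]); d=(Q-Q.mean(0))@w; Q=Q[abs(d)<max(1.5,1.5*d.std())]
print("plane n",w,"tilt",np.degrees(np.arccos(w[2])),"c",Q.mean(0),len(Q),d.std())
for nm in("scene","top"):
    cc=c if nm=="scene" else cams.capture(nm)
    for q in("cartridge_head","bay_panel","blanking_plug","weighing_dish"):
        ms=finder.silhouettes(nm,q)
        for m in ms[:3]:
            M=m["mask"]; vv,uu=np.nonzero(M)
            if len(uu)==0: continue
            PP,zz=pts(cc,np.c_[uu,vv]); PP=PP[zz>0]
            print(nm,q,round(m["confidence"],2),len(uu),"px",uu.mean().round(1),vv.mean().round(1),"mid",PP.mean(0).round(1),"mm",np.percentile(PP,2,0).round(1),np.percentile(PP,98,0).round(1))
E
```

```text
plane n [-0.43227087  0.00945026  0.90169429] tilt 25.618324574240603 c [ 610.46561403 -107.43815681   97.0185744 ] 602 1.0073062725931001
scene cartridge_head 0.67 125 px 418.2 315.7 mid [ 608.8 -153.3  100.1] mm [ 596.4 -167.5   91.8] [ 621.8 -138.4  108. ]
scene bay_panel 0.85 10029 px 421.7 298.2 mid [ 627.6 -131.2  132.1] mm [ 536.  -213.9   15.7] [717.5   1.  252.4]
scene bay_panel 0.44 428 px 304.5 271.8 mid [465.5 200.1   6.1] mm [429.9 158.6  -0.9] [499.  232.5  16.1]
scene blanking_plug 0.64 137 px 397.2 288.7 mid [611.  -55.  102.9] mm [598.2 -67.9  91.3] [627.7 -38.  114.2]
scene weighing_dish 0.89 344 px 244.0 222.9 mid [386.2 494.6   6.7] mm [349.3 450.5  -1.4] [423.3 527.6  17.9]
scene weighing_dish 0.86 412 px 304.5 271.5 mid [465.8 201.3   6. ] mm [429.7 159.3  -0.9] [499.2 232.4  16. ]
scene weighing_dish 0.79 281 px 233.7 204.0 mid [390.3 607.    7.1] mm [ 3.552e+02  5.626e+02 -3.000e-01] [424.8 640.1  17.1]
top cartridge_head 0.5 144 px 430.1 201.7 mid [ 613.  -149.9  100.2] mm [ 595.9 -167.    90.7] [ 630.3 -133.7  111.1]
top bay_panel 0.8 6414 px 414.6 189.5 mid [634.3 -94.6 150.5] mm [ 539.9 -207.3   28.9] [723.3   8.6 257.2]
top blanking_plug 0.46 129 px 395.8 199.8 mid [615.  -50.  103.7] mm [601.2 -67.   89.8] [631.8 -34.5 117. ]
top weighing_dish 0.76 574 px 208.8 276.3 mid [388.5 488.4   6.3] mm [353.5 451.9  -4. ] [424.3 522.6  19.7]
top weighing_dish 0.73 572 px 309.6 251.6 mid [469.8 191.8   6.6] mm [432.4 157.2  -2.6] [506.4 226.4  19.2]
top weighing_dish 0.64 566 px 170.9 273.1 mid [395.2 601.2   5.8] mm [359.3 564.7  -5.1] [430.8 634.2  19.6]
```

View pics/bay.png

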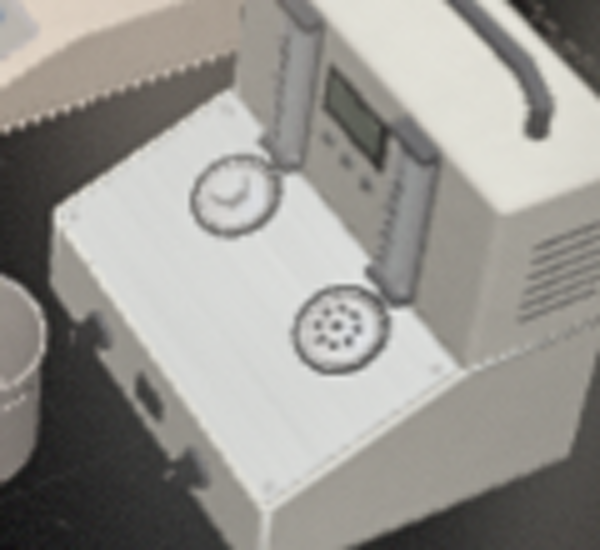

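The right-hand bay (head near 611, -151, 101) has the ring of holes, at scene (418,316). The left bay, (397,289), has the hexagon. Next I'll write a helper that turns target poses into tool-frame numbers.

```bash
cat >> h.py <<'E'
yaw=-0.021
Rp=R.from_euler("z",yaw).as_matrix()@R.from_euler("y",-np.radians(25)).as_matrix()  # bay_panel axes
n=Rp[:,2]
APEX=np.array([610.2,-151.5,102.2])
Rt=np.c_[-Rp[:,0],Rp[:,1],-n]   # tool square to the slope
def rel(pos=None,Rg=None,s=None):
    s=s or ctrl.sense(); Rc=R.from_rotvec(s["tcp_rot"]).as_matrix(); p=np.array(s["ee_pos"])
    out=[]
    if Rg is not None: out.append(("turn",R.from_matrix(Rc.T@Rg).as_rotvec().round(4)))
    if pos is not None: out.append(("shift(now)",(Rc.T@(np.array(pos)-p)).round(1)))
    if pos is not None and Rg is not None: out.append(("shift(after turn)",(Rg.T@(np.array(pos)-p)).round(1)))
    return out
E
python3 - <<'E'
from h import *
print(rel([450,-100,405],Rt)); print(rel([450,-100,405]))
E
```

```text
[('turn', array([-0.0702, -0.4326, -0.3166])), ('shift(now)', array([-4.574e+02, -5.679e+02, -3.000e-01])), ('shift(after turn)', array([-230.6, -683.4,  107.3]))]
[('shift(now)', array([-4.574e+02, -5.679e+02, -3.000e-01]))]
```

Call:
{"api": "send_rows", "payload": {
  "plan": [
    [0,0,0,-15,-18,0,1],
    [0,0,0,-32,-40,0,1],
    [0,0,0,-32,-40,0,1],
    [0,0,0,-32,-40,0,1],
    [0,0,0,-32,-40,0,1],
    [0,0,0,-32,-40,0,1],
    [0,0,0,-32,-40,0,1],
    [0,0,0,-32,-40,0,1],
    [0,0,0,-32,-40,0,1],
    [0,0,0,-32,-40,0,1],
    [0,0,0,-32,-40,0,1],
    [0,0,0,-32,-40,0,1]
  ],
  "force": 10
}}

```text
t: 2.8
ee_pos: [402.0, 32.2, 405.2]
tcp_rot: [0.536, 3.094, 0.0]
contact_force: [1.2, 0.4, 0.5]
gripper_width: 0.5
finger_force: 0.0
```

Call:
{"api": "send_rows", "payload": {
  "plan": [
    [0,0,0,-32,-40,0,1],
    [0,0,0,-32,-40,0,1],
    [0,0,0,-26,-30,0,1],
    [-0.012,-0.072,-0.053,0,0,0,1],
    [-0.012,-0.072,-0.053,0,0,0,1],
    [-0.012,-0.072,-0.053,0,0,0,1],
    [-0.012,-0.072,-0.053,0,0,0,1],
    [-0.011,-0.072,-0.053,0,0,0,1],
    [-0.011,-0.072,-0.053,0,0,0,1],
    [0,0,0,0,0,0,1]
  ]
}}

```text
t: 4.05
ee_pos: [449.2, -99.9, 404.8]
tcp_rot: [0.028, 2.706, -0.007]
contact_force: [0.1, 0.7, 0.8]
gripper_width: 0.6
finger_force: 0.0
```

```bash
python3 - <<'E'
from h import *
s=ctrl.sense(); print(s["t"],s["ee_pos"],s["gripper_width"],s["contact_force"])
print(rel(APEX+(182+25)*n,Rt,s))
E
```

```text
4.05 [449.15307665 -99.93080935 404.7624838 ] 0.5773729663839169 [0.10449628 0.68008487 0.79946929]
[('turn', array([-0.0002, -0.0005,  0.0001])), ('shift(now)', array([-19.1, -48.2, 135.7])), ('shift(after turn)', array([-19. , -48.2, 135.7]))]
```

Call:
{"api": "send_rows", "payload": {
  "plan": [
    [0,0,0,-5,-12,25,1],
    [0,0,0,-5,-12,35,1],
    [0,0,0,-5,-12,35,1],
    [0,0,0,-4,-12,30,1],
    [0,0,0,0,0,10,1],
    [0,0,0,0,0,0,1]
  ]
}}

```text
t: 4.8
ee_pos: [522.7, -149.0, 289.8]
tcp_rot: [0.027, 2.708, -0.005]
contact_force: [-0.1, -0.3, 0.2]
gripper_width: 0.4
finger_force: 0.0
```

```bash
python3 - <<'E'
from h import *
s=ctrl.sense(); print(s["t"],s["ee_pos"],s["contact_force"])
print(rel(APEX+182*n,Rt,s))
c=cams.capture("scene"); save(c,"pre.png",(360,230,460,350),5)
# projected expected tip and apex
def proj(c,P):
    q=(np.array(P)-c["position"])@camR(c); q=q*[1,-1,-1]
    return cv2.projectPoints(q[None,None],np.zeros(3),np.zeros(3),K(c),np.array(c["dist_coeffs"],float))[0].ravel()
tip=s["ee_pos"]+182*R.from_rotvec(s["tcp_rot"]).as_matrix()[:,2]
print("tip px",proj(c,tip),"apex px",proj(c,APEX))
E
```

```text
4.8 [ 522.67969267 -149.04457784  289.77748934] [-0.11965423 -0.31018902  0.1597759 ]
[('turn', array([ 0.0012, -0.0027,  0.0005])), ('shift(now)', array([-0.1, -0.6, 25. ])), ('shift(after turn)', array([-0.1, -0.6, 25. ]))]
tip px [415.2901188 309.6043903] apex px [418.29441199 314.47085171]
```

View pics/pre.png

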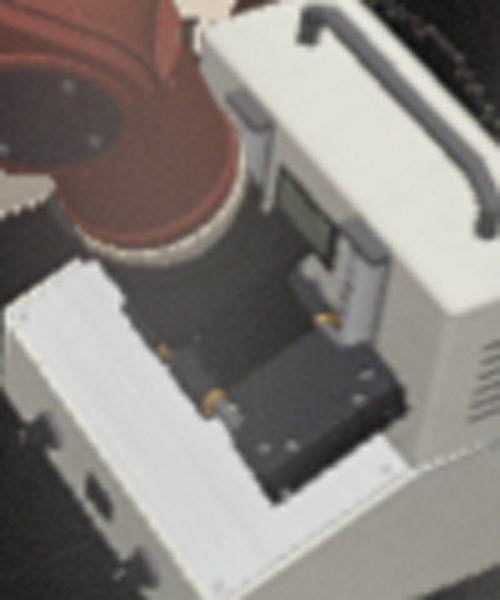

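The hand hides the bay from this camera, but nothing is touching and the tip is square above the head. I'll move in slowly, watching the force.

Call:
{"api": "send_rows", "payload": {
  "plan": [
    [0,0,0,0,-0.5,10,1],
    [0,0,0,0,0,8,1],
    [0,0,0,0,0,3,1],
    [0,0,0,0,0,2,1],
    [0,0,0,0,0,2,1],
    [0,0,0,0,0,0,1]
  ]
}}

```text
t: 5.6
ee_pos: [533.5, -150.2, 267.9]
tcp_rot: [0.027, 2.705, -0.007]
contact_force: [0.3, -0.8, 0.6]
gripper_width: 0.7
finger_force: 0.2
```

Call:
{"api": "send_rows", "payload": {
  "plan": [
    [0,0,0,0,0,1,1],
    [0,0,0,0,0,1,1],
    [0,0,0,0,0,0,1]
  ]
}}

```text
t: 5.98
ee_pos: [534.4, -150.3, 266.4]
tcp_rot: [0.027, 2.705, -0.007]
contact_force: [-1.2, 0.8, 4.7]
gripper_width: 0.4
finger_force: 2.3
```

Call:
{"api": "send_rows", "payload": {
  "plan": [
    [0,0,0,0,0,2,1],
    [0,0,0,0,0,2,1],
    [0,0,0,0,0,0,1]
  ]
}}

```text
t: 6.35
ee_pos: [536.1, -150.3, 262.5]
tcp_rot: [0.027, 2.705, -0.007]
contact_force: [-1.5, -1.1, 5.0]
gripper_width: 0.6
finger_force: 2.7
```

Call:
{"api": "send_rows", "payload": {
  "plan": [
    [0,0,0,0,0,1,1],
    [0,0,0,0,0,0,1]
  ]
}}

```text
t: 6.6
ee_pos: [536.5, -150.3, 261.6]
tcp_rot: [0.027, 2.705, -0.007]
contact_force: [-1.3, 0.5, 5.4]
gripper_width: 0.9
finger_force: 2.8
```

Call:
{"api": "send_rows", "payload": {
  "plan": [
    [0,0,0,0,0,1,1],
    [0,0,0,0,0,0,1]
  ]
}}

```text
t: 6.85
ee_pos: [537.0, -150.4, 260.8]
tcp_rot: [0.027, 2.705, -0.007]
contact_force: [-2.1, 1.0, 6.3]
gripper_width: 0.5
finger_force: 2.8
```

Call:
{"api": "send_rows", "payload": {
  "plan": [
    [0,0,0,0,0,0.5,1],
    [0,0,0,0,0,0,1]
  ]
}}

```text
t: 7.1
ee_pos: [537.2, -150.4, 260.8]
tcp_rot: [0.027, 2.705, -0.007]
contact_force: [-4.1, 1.1, 9.1]
gripper_width: 0.7
finger_force: 4.9
```

Firm stop reached (10 N). Let go and back off, then look.

Call:
{"api": "send_rows", "payload": {
  "plan": [
    [0,0,0,0,0,-30,1],
    [0,0,0,0,0,-45,1],
    [0,0,0,0,0,-45,0],
    [0,0,0,-20,0,-30,-1],
    [0,0,0,0,0,0,-1],
    [0,0,0,0,0,0,-1]
  ]
}}

```text
t: 7.85
ee_pos: [491.4, -149.1, 403.1]
tcp_rot: [0.027, 2.707, -0.005]
contact_force: [-0.1, 0.5, -0.3]
gripper_width: 32.3
finger_force: 0.0
```

```bash
python3 - <<'E'
from h import *
s=ctrl.sense(); print(s["t"],s["ee_pos"],s["contact_force"],s["gripper_width"])
STOP=np.array([537.2,-150.4,260.7])
tip=STOP-182*n; print("tip at stop",tip,"sprung apex",tip+23*n)
for nm in("scene","top"):
    c=cams.capture(nm); save(c,nm+"2.png",(350,230,480,350) if nm=="scene" else (360,140,480,240),5)
    for q in("cartridge_head","weighing_dish"):
        for d in finder.spot_point(nm,q)[:2]: print(nm,q,world(c,d["position"]).round(1),round(d["confidence"],2))
        for m in finder.silhouettes(nm,q)[:2]:
            vv,uu=np.nonzero(m["mask"]); PP,zz=pts(c,np.c_[uu,vv]); PP=PP[zz>0]
            print(nm,q,"mask",len(uu),uu.mean().round(),vv.mean().round(),PP.mean(0).round(1),np.percentile(PP,[2,98],axis=0).round(1).tolist())
print(rel(STOP+6*n,Rt,s),rel(STOP+56*n,Rt,s))
E
```

```text
7.85 [ 491.42618861 -149.09409178  403.08948711] [-0.09798103  0.50828673 -0.30651599] 32.317902676616775
tip at stop [ 614.09956417 -152.01512828   95.75198276] sprung apex [ 604.38148738 -151.81101866  116.59706186]
scene cartridge_head [ 601.  -151.   116.1] 0.53
scene cartridge_head mask 235 417.0 314.0 [ 604.  -153.5  108.6] [[588.0, -169.2, 90.9], [627.2, -125.6, 120.0]]
scene weighing_dish [383.8 490.4  -2.3] 0.74
scene weighing_dish [461.8 198.7  -1.7] 0.66
scene weighing_dish mask 467 305.0 272.0 [466.  200.    5.9] [[430.2, 158.0, -1.6], [500.8, 234.4, 16.6]]
scene weighing_dish mask 259 234.0 205.0 [391.4 604.1   6.2] [[358.8, 562.2, -0.2], [425.2, 637.6, 15.5]]
top cartridge_head [ 600.5 -151.6  115.1] 0.57
top cartridge_head [446.4 -51.1  -2.1] 0.32
top weighing_dish [392.6 596.2   2.5] 0.93
top weighing_dish [4.671e+02 1.941e+02 3.000e-01] 0.91
top weighing_dish mask 550 310.0 251.0 [470.2 191.7   6. ] [[434.8, 157.8, -5.0], [504.4, 226.5, 17.6]]
top weighing_dish mask 551 171.0 273.0 [395.9 600.6   6. ] [[359.7, 564.3, -3.9], [430.6, 634.3, 18.3]]
[('turn', array([ 0.0009, -0.0023,  0.0008])), ('shift(now)', array([ 18.3,  -0.5, 142.4])), ('shift(after turn)', array([ 18.7,  -0.3, 142.4]))] [('turn', array([ 0.0009, -0.0023,  0.0008])), ('shift(now)', array([18.5, -0.4, 92.4])), ('shift(after turn)', array([18.7, -0.3, 92.4]))]
```

View pics/scene2.png

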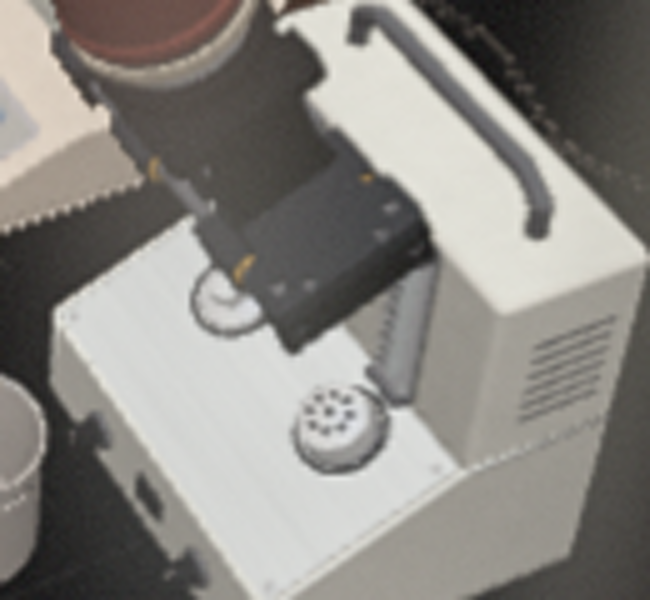

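It has sprung out: the dome and side of the head now show at crop (340,420). I'll go down around the head with the fingers open.

Call:
{"api": "send_rows", "payload": {
  "plan": [
    [0,0,0,5,0,15,-1],
    [0,0,0,10,0,30,-1],
    [0,0,0,5,-0.5,30,-1],
    [0,0,0,0,0,20,-1],
    [0,0,0,0,0,20,-1],
    [0,0,0,0,0,12,-1],
    [0,0,0,0,0,8,-1],
    [0,0,0,0,0,5,-1],
    [0,0,0,0,0,2,-1],
    [0,0,0,0,0,0,-1]
  ]
}}

```text
t: 9.6
ee_pos: [533.7, -150.8, 267.7]
tcp_rot: [0.027, 2.705, -0.007]
contact_force: [0.8, -0.2, 0.8]
gripper_width: 86.7
finger_force: 0.0
```

Call:
{"api": "send_rows", "payload": {
  "plan": [
    [0,0,0,0,0,0,0.2],
    [0,0,0,0,0,0,1],
    [0,0,0,0,0,0,1],
    [0,0,0,0,0,0,1],
    [0,0,0,0,0,0,1]
  ],
  "force": 15
}}

```text
t: 10.22
ee_pos: [533.6, -150.7, 267.3]
tcp_rot: [0.027, 2.706, -0.006]
contact_force: [0.3, -0.3, 0.1]
gripper_width: 45.1
finger_force: 0.0
```

Call:
{"api": "send_rows", "payload": {
  "plan": [
    [0,0,0,0,0,1.5,1],
    [0,0,0,0,0,0,1],
    [0,0,0,0,0,0,1],
    [0,0,0,0,0,0,1]
  ],
  "force": 25
}}

```text
t: 10.72
ee_pos: [534.4, -150.3, 266.1]
tcp_rot: [0.027, 2.705, -0.006]
contact_force: [1.9, 5.3, 2.0]
gripper_width: 35.0
finger_force: 25.0
```

Call:
{"api": "send_rows", "payload": {
  "plan": [
    [0,0,0,0,0,-5,1],
    [0,0,0,0,0,-10,1],
    [0,0,0,0,0,-15,1],
    [0,0,0,0,0,-15,1],
    [0,0,0,0,0,-15,1],
    [0,0,0,0,0,-15,1],
    [0,0,0,0,0,-15,1],
    [0,0,0,0,0,-10,1],
    [0,0,0,0,0,0,1]
  ]
}}

```text
t: 11.85
ee_pos: [492.0, -150.0, 357.7]
tcp_rot: [0.027, 2.704, -0.008]
contact_force: [0.7, -0.5, -1.4]
gripper_width: 35.0
finger_force: 25.0
```

```bash
python3 - <<'E'
from h import *
s=ctrl.sense(); print(s["t"],s["ee_pos"],s["contact_force"],s["gripper_width"],s["finger_force"])
c=cams.capture("scene"); save(c,"held.png",(340,200,470,340),4)
Rg=np.c_[[-np.cos(yaw),-np.sin(yaw),0],[-np.sin(yaw),np.cos(yaw),0],[0,0,-1.]]
print(rel([467,195.5,350],Rg,s))
E
```

```text
11.85 [ 492.00574659 -150.00026003  357.7141935 ] [ 0.68558098 -0.54669211 -1.38478203] 35.02683312561058 24.992832197458483
[('turn', array([-0.0012,  0.4377,  0.001 ])), ('shift(now)', array([ 32.1, 344.9,  -7. ])), ('shift(after turn)', array([ 32.3, 344.9,   7.7]))]
```

View pics/held.png

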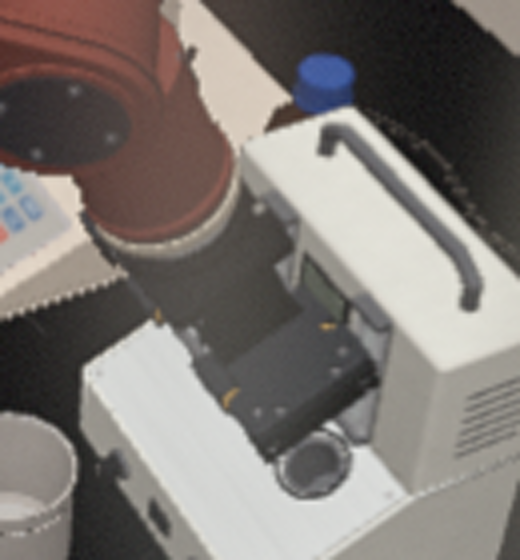

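The bay is empty and 25 N is held at 35 mm, so the cartridge is out in the fingers. Now I'll turn it upright and carry it over the dish.

Call:
{"api": "send_rows", "payload": {
  "plan": [
    [0,0.04,0,0,0,0,1],
    [0,0.08,0,0,0,0,1],
    [0,0.08,0,0,0,0,1],
    [0,0.08,0,0,0,0,1],
    [0,0.08,0,0,0,0,1],
    [0,0.078,0,0,0,0,1],
    [0,0,0,3,30,0,1],
    [0,0,0,4,45,0,1],
    [0,0,0,4,45,0,1],
    [0,0,0,4,45,0,1],
    [0,0,0,4,45,0,1],
    [0,0,0,4,45,0,1]
  ]
}}

```text
t: 13.4
ee_pos: [473.9, 107.1, 356.1]
tcp_rot: [-0.032, -3.138, 0.002]
contact_force: [1.0, -0.1, -0.6]
gripper_width: 34.8
finger_force: 25.0
```

Call:
{"api": "send_rows", "payload": {
  "plan": [
    [0,0,0,4,45,0,1],
    [0,0,0,4,30,0,1],
    [0,0,0,1,15,0,1],
    [0,0,0,0,0,0,1],
    [0,0,0,0,0,0,1]
  ]
}}

```text
t: 14.02
ee_pos: [467.1, 194.9, 356.3]
tcp_rot: [-0.032, -3.139, 0.002]
contact_force: [0.6, 0.3, 0.2]
gripper_width: 34.8
finger_force: 25.0
```

```bash
python3 - <<'E'
from h import *
s=ctrl.sense(); print(s["t"],s["ee_pos"],s["tcp_rot"],s["contact_force"],s["gripper_width"],s["finger_force"])
c=cams.capture("scene"); save(c,"over.png",(230,130,390,300),4)
Rg=np.c_[[-np.cos(yaw),-np.sin(yaw),0],[-np.sin(yaw),np.cos(yaw),0],[0,0,-1.]]
print(rel([467.5,195.5,270],Rg,s))
v,u=np.mgrid[0:480,0:640]; P,z=pts(c,np.c_[u.ravel(),v.ravel()])
for a in range(490,600,15):
    g=(z>0)&(abs(P[:,0]-a)<7)&(abs(P[:,1]-195)<110)&(P[:,2]<230); print(a,g.sum(),np.percentile(P[g,2],[50,98]).round() if g.any() else "")
for q in("cartridge_head","filter_cartridge","weighing_dish"):
    for d in finder.spot_point("scene",q)[:2]: print(q,world(c,d["position"]).round(1),round(d["confidence"],2))
    for m in finder.silhouettes("scene",q)[:2]:
        vv,uu=np.nonzero(m["mask"]); PP,zz=pts(c,np.c_[uu,vv]); PP=PP[zz>0]
        print(q,"mask",len(uu),uu.mean().round(),vv.mean().round(),PP.mean(0).round(1),np.percentile(PP,[2,98],axis=0).round(1).tolist())
E
```

```text
14.025 [467.13653207 194.94988855 356.27522541] [-3.24560611e-02 -3.13884264e+00  1.96846191e-03] [0.61255429 0.31883966 0.15355123] 34.8243561996167 24.992459455970675
[('turn', array([-0.0013, -0.0026,  0.0003])), ('shift(now)', array([-0.6,  0.7, 86.3])), ('shift(after turn)', array([-0.4,  0.6, 86.3]))]
490 241 [ 2. 15.]
505 224 [ 1. 15.]
520 492 [22. 42.]
535 344 [42. 50.]
550 343 [48. 56.]
565 340 [54. 62.]
580 348 [60. 68.]
595 343 [65. 72.]
cartridge_head [465.7 196.4 190.6] 0.48
cartridge_head [614.7 -98.2  95.9] 0.32
cartridge_head mask 194 301.0 234.0 [459.1 198.3 154.1] [[445.0, 169.5, 0.3], [524.8, 394.9, 191.3]]
filter_cartridge [461.8 196.9 126.3] 0.76
filter_cartridge mask 217 302.0 235.0 [461.7 197.8 149.1] [[432.6, 130.5, 0.2], [527.6, 316.8, 229.7]]
weighing_dish [384.7 489.3  -3.1] 0.76
weighing_dish [462.  197.9  -1.8] 0.57
weighing_dish mask 327 244.0 223.0 [384.9 494.6   7.2] [[349.0, 451.1, -1.0], [419.1, 526.7, 17.3]]
weighing_dish mask 429 305.0 272.0 [465.7 199.6   6.2] [[429.9, 158.3, -0.7], [499.8, 231.6, 17.2]]
```

View pics/over.png

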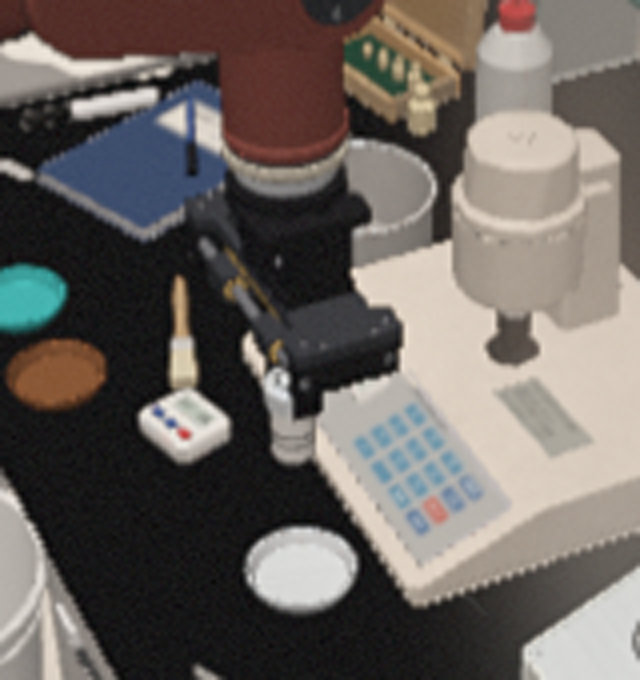

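The cartridge is held upright above the dish, with its foot at about z 127. The dish at crop (302,568) hasn't moved, and the balance front (under 75 mm high) is clear. Lowering.

Call:
{"api": "send_rows", "payload": {
  "plan": [
    [0,0,0,-0.5,0.5,10,1],
    [0,0,0,0,0,20,1],
    [0,0,0,0,0,25,1],
    [0,0,0,0,0,25,1],
    [0,0,0,0,0,18,1],
    [0,0,0,0,0,10,1],
    [0,0,0,0,0,6,1],
    [0,0,0,0,0,3,1],
    [0,0,0,0,0,2,1],
    [0,0,0,0,0,0,1]
  ]
}}

```text
t: 15.62
ee_pos: [467.3, 196.3, 237.9]
tcp_rot: [-0.031, -3.14, 0.0]
contact_force: [-0.4, -0.4, -1.3]
gripper_width: 35.0
finger_force: 25.0
```

Call:
{"api": "send_rows", "payload": {
  "plan": [
    [0,0,0,0,0,1,1],
    [0,0,0,0,0,1,1],
    [0,0,0,0,0,0,1]
  ]
}}

```text
t: 16.0
ee_pos: [467.1, 196.2, 235.5]
tcp_rot: [-0.031, -3.139, 0.001]
contact_force: [-0.7, -1.2, -0.9]
gripper_width: 35.2
finger_force: 25.0
```

Call:
{"api": "send_rows", "payload": {
  "plan": [
    [0,0,0,0,0,1,1],
    [0,0,0,0,0,1,1],
    [0,0,0,0,0,0,1]
  ]
}}

```text
t: 16.38
ee_pos: [467.1, 196.2, 233.4]
tcp_rot: [-0.031, -3.139, 0.001]
contact_force: [0.6, 0.5, -1.1]
gripper_width: 35.0
finger_force: 25.0
```

Call:
{"api": "send_rows", "payload": {
  "plan": [
    [0,0,0,0,0,0.7,1],
    [0,0,0,0,0,0,1]
  ]
}}

```text
t: 16.62
ee_pos: [467.3, 196.2, 233.1]
tcp_rot: [-0.031, -3.14, 0.0]
contact_force: [-0.8, 0.1, 1.1]
gripper_width: 34.9
finger_force: 25.0
```

Call:
{"api": "send_rows", "payload": {
  "plan": [
    [0,0,0,0,0,0.7,1],
    [0,0,0,0,0,0,1]
  ]
}}

```text
t: 16.88
ee_pos: [467.6, 196.3, 233.0]
tcp_rot: [-0.031, -3.141, 0.0]
contact_force: [-1.9, -0.7, 5.9]
gripper_width: 34.6
finger_force: 25.0
```

Seated on the floor at the expected height (TCP near 233). Release slowly, then retreat.

Call:
{"api": "send_rows", "payload": {
  "plan": [
    [0,0,0,0,0,-0.5,0.15],
    [0,0,0,0,0,0,0.05],
    [0,0,0,0,0,0,-0.2],
    [0,0,0,0,0,0,-0.6],
    [0,0,0,0,0,0,-1],
    [0,0,0,0,0,0,-1],
    [0,0,0,0,0,0,-1]
  ],
  "force": 5
}}

```text
t: 17.75
ee_pos: [467.2, 196.2, 232.6]
tcp_rot: [-0.031, -3.139, 0.001]
contact_force: [-0.9, -0.7, -0.2]
gripper_width: 82.6
finger_force: 0.0
```

Call:
{"api": "send_rows", "payload": {
  "plan": [
    [0,0,0,0,0,-10,-1],
    [0,0,0,0,0,-25,-1],
    [0,0,0,0,0,-45,-1],
    [0,0,0,0,0,-45,-1],
    [0,0,0,10,30,-30,-1],
    [0,0,0,10,30,0,-1],
    [0,0,0,10,30,0,-1],
    [0,0,0,0,0,0,-1]
  ]
}}

```text
t: 18.75
ee_pos: [438.6, 288.3, 388.5]
tcp_rot: [-0.027, -3.14, -0.001]
contact_force: [-0.6, -0.4, -0.3]
gripper_width: 86.7
finger_force: 0.0
```

```bash
python3 - <<'E'
from h import *
s=ctrl.sense(); print(s["t"],s["ee_pos"],s["contact_force"],s["gripper_width"],s["finger_force"])
c=cams.capture("scene"); save(c,"end.png",(270,220,430,370),4)
for q in("cartridge_head","filter_cartridge","weighing_dish","steel_cup","blanking_plug"):
    for d in finder.spot_point("scene",q)[:2]: print(q,world(c,d["position"]).round(1),round(d["confidence"],2))
E
```

```text
18.75 [438.55552691 288.28609489 388.51523034] [-0.62663058 -0.36356981 -0.2760926 ] 86.68691570293389 0.0
cartridge_head [465.5 199.8  69.9] 0.67
cartridge_head [ 6.386e+02 -1.037e+02 -4.000e-01] 0.44
filter_cartridge [460.6 199.1   2.5] 0.59
weighing_dish [463.8 199.1  -2.1] 0.85
weighing_dish [384.1 492.2   2.3] 0.59
steel_cup [441.5 -56.5   1. ] 0.88
steel_cup [460.4 198.9  -0.5] 0.74
blanking_plug [639.3 -51.7  46.2] 0.68
```

View pics/end.png

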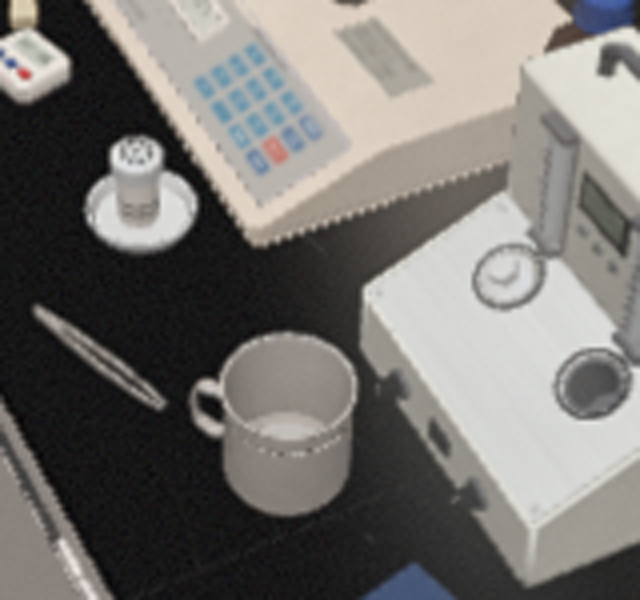

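The cartridge stands upright in the dish at crop (138,185). The plug is still in its bay and the cup is where it was.

```bash
python3 -c "
from plant import ctrl
print(ctrl.finish_job())"
```

```text
the job is handed in; nothing more can be done
None
```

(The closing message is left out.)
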